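# Fit the vial carrier on the mixer and load the vial

## Task

Set up the vial mixer: lift the blue vial carrier by its handle and lower it over the mixer's shaft and drive pin together, until it lies fully home and flat on the drive disc. Then stand the vial upright in the carrier's empty pocket, all the way down. Keep the vial upright throughout and leave the bottle, the jar and the tape roll where they are.

Things in the scene. Friction and masses are not known exactly. Their poses are not given: they have to be found in the camera images.
- mixer_seat (a point): Fixed vial mixer: white housing 150 x 180 mm (its x, y), 50 mm high, yaw within 0.4 rad. On it a dark drive disc 116 mm across, its flat top (the seat) 60 mm over the worktop. This point: centre of the seat, foot of the steel shaft (diameter 16, height 30 mm above the seat, top 5 mm tapered). z up, -x towards front panel and drive pin.
- mixer_pin (a point): Tip of the brass drive pin (anti-rotation pin) on the disc: 10 mm in diameter, 14 mm high above the seat, top 4 mm tapered, 45 mm from the shaft's axis on the mixer's -x side. The pin is shorter than the shaft.
- carrier_grip (a point): Loose blue vial carrier, about 0.35 kg: flat plate 110 x 170 (its x, y) x 16 mm, yaw within 0.8 rad. This point: centre of its black handle bar, which runs along y: 16 (x) x 70 (y) x 20 mm, 42 to 62 mm above the underside; straight above the 19 mm shaft bore. Bar centre 52 mm above the underside, so 52 mm above the seat when home. z up; seated, its axes match the mixer's.
- carrier_hole (a point): Centre of the carrier's 13 mm pin hole (a through hole, like the bore), at the level of the plate's underside, 45 mm from the bore on the carrier's -x side.
- carrier_pocket (a point): Floor centre of the carrier's empty pocket, 16 mm above the plate's underside, at the carrier's (0, +60) mm: white round cup, 33 mm inside, 41 mm outside, rim 28 mm above its floor. The like pocket at (0, -60) mm is filled by a fixed steel balance weight 40 mm tall. With the vial fully down, its centre is 37 mm above this point.
- vial_mid (a point): Loose clear vial with dark cap, standing upright: diameter 29, height 74 mm, about 0.04 kg. This point: its centre, 37 mm above its bottom; z is its axis. In the pocket its lower 28 mm are hidden: grasp it in its upper half, 45 to 62 mm above its bottom. Carrier and vial start on opposite sides of the mixer, either way round.
- tape_roll: Bystander: roll of white tape lying flat, 69 mm across, 25 mm high; origin at the centre of its underside.
- brown_bottle: Bystander: brown medicine bottle, 45 mm across, 129 mm tall; origin at the centre of its underside.
- ointment_jar: Bystander: blue ointment jar, 36 mm across, 53 mm tall; origin at the centre of its underside.

How it is judged:
By the outcome, as a careful person would: the job done as asked, in the order asked, and still so for the second after the job is handed in, with the robot touching nothing.
It also fails if it takes over 61 s, if anything falls off the work surface, if the arm or the gripper's body presses on something with over 40 N, if the wrist force passes 120 N, or if a joint passes its speed limit or range.

## Robot

A 6-joint arm with a two-finger parallel gripper is mounted at the origin on a cart in front of the work surface, level with it; the furniture and walls round the work are solid. World frame = base frame: x ahead of the robot, y to its left, z up, the work surface at z = 0. Lengths are in mm, angles in rad, forces in N, time in s.
With the tool pointing down it reaches from about 350 to 775 mm from the base axis. Payload 7.3 kg.
Tool frame: the origin (TCP) lies at the very end of the fingers, on their centre line; the grasp point (between the pads) lies bot.grip_point_offset behind it (bot.grip_point_offset is the distance from the TCP to the grasp point, in mm); z points along the fingers, y is the line along which they close (so a half turn about z gives the same grasp; the last joint's range is limited). The gripper opens to 92 mm and grips with 3 to 60 N. Pads are 19 mm wide; open, the fingers measure 130 mm over their backs; the gripper's body (75 mm by 190 mm) begins 47 mm behind the grasp point.
Start: joints at [1.133, 0.342, 1.524, -0, 1.275, -0.146], TCP at [151.015, 502.831, 226.741] pointing down, gripper open.
Joint ranges: [-2.53, 2.53], [-0.77, 2.02], [0.04, 2.7], [-1, 4.14], [0.28, 2.66], [-3.11, 3.11]. Speed limits (rad/s): [2.57, 2.57, 3.14, 3.14, 3.14, 3.14].

## Interface

Orientations are given as [roll, pitch, yaw] about the fixed x, y, z axes, in that order (R = Rz(yaw) Ry(pitch) Rx(roll)).
In Python, from plant import bot gives the robot as it stands. The module is installed in compiled form; this text tells all that it offers.
- The arm moves only by the tool carry_out, never from a script. Its argument "plan" is a list of rows, each an object of numbers: "tx", "ty", "tz": the shift along the world's x, y, z in mm; "rx", "ry", "rz": the turn, a rotation vector about the world's x, y, z in rad. A call has 1 to 12 rows; each row shifts and turns the commanded pose from where the row before left it; what a row does not reach is not made up. A row lasts 1/10 s, in which the tool goes at most 50 mm and 8.59 degrees, less where a joint would pass 70% of its speed; a pose out of reach is approached as far as the arm can. A call with a gripper value outside its range is refused whole. "gripper" is the closure, from 0 (fully open) to 1 (shut), set as the call begins (left out, the last holds). The fingers move at their own pace and stop on an object; the grip force is fixed at half the most. Time passes only in rows, so rows that do not move let the fingers close. It gives the time, the measured TCP pose, the force, the opening and the grip force at its end, in the units of the state.
- bot.get_obs(): the state, without advancing time (a new reading comes with each control period).
- bot.capture(name): name is "side" or "top"; returns the picture (384x512x3 uint8, red, green, blue); there is no depth.
- bot.camera_model(name): a dict with "camera_matrix" (3x3 intrinsics, pixels), "R" (3x3) and "t" (3): a world point X has camera coordinates R X + t. Camera axes: x right, y down, z forward; pixel columns grow to the right and rows downward; lengths in mm; the calibration is good to about 2 mm. A picture is of the moment at which its call begins. camera_model takes no time and is no camera call.
- bot.close_job(): hands the job in; it is judged then, once.
The state is a dict: "time": time; "joint_positions": joint angles; "dq": joint speeds; "tau": joint torques, N m; "tool_pos": TCP position; "tcp_rot": TCP orientation; "contact_force": force on the tool from outside, world axes, zero at the start; "moment": the same for the moment, N m; "grip_width": finger opening in mm; "finger_force": force on a finger pad.
Only numpy, scipy, OpenCV 4.12 (cv2) and the standard library are available. Lean on these libraries where they do the work, as an engineer would, in place of code of your own. Each camera call takes 0.05 s, during which the arm holds its last target. There are 200 camera calls.

## Working session

There is one attempt and no reset: what is moved stays moved. The work goes in short steps, Python scripts to look and compute and a tool call to move; the robot and the scene stay as the last step left them, time stands still between calls to the robot, and variables do not carry over. Pictures are saved under pics/ and viewed, at most 10 in all, crops included, and the job is handed in when it is done.

Besides the shell and the picture viewer there is one more tool, called after "Emit:" as name([rows], argument=value, ...), one row to a line, values as JSON. carry_out: Moves the arm, as the interface text tells. Its arguments: {"type":"object","properties":{"plan":{"type":"array"},"gripper":{"type":"number"}},"required":["plan"]}

```bash
mkdir -p pics; python3 - <<'E'
from plant import bot
import cv2,numpy as np
for n in("side","top"):
    im=bot.capture(n); cv2.imwrite(f"pics/{n}0.png",im[:,:,::-1])
    m=bot.camera_model(n); print(n,np.round(m["camera_matrix"],1).tolist(),np.round(m["R"],3).tolist(),np.round(m["t"],1).tolist())
print(bot.grip_point_offset); o=bot.get_obs(); print({k:np.round(v,3).tolist() for k,v in o.items()})
E
```

```text
side [[378.8, 0.0, 261.3], [0.0, 378.8, 192.5], [0.0, 0.0, 1.0]] [[-0.227, -0.974, -0.013], [-0.858, 0.206, -0.47], [0.46, -0.095, -0.883]] [155.3, 543.2, 941.3]
top [[391.8, 0.0, 251.9], [0.0, 391.8, 193.2], [0.0, 0.0, 1.0]] [[-0.015, -1.0, -0.003], [-0.998, 0.015, -0.058], [0.058, 0.003, -0.998]] [39.5, 615.4, 1360.1]
18.8
{'time': 0.1, 'joint_positions': [1.133, 0.343, 1.525, -0.0, 1.275, -0.146], 'dq': [-0.001, -0.001, -0.003, 0.0, -0.001, -0.001], 'tau': [0.001, -43.201, -24.47, 0.072, 0.053, -0.0], 'tool_pos': [150.863, 502.488, 226.1], 'tcp_rot': [-3.14, -0.0, 2.85], 'contact_force': [-0.239, -0.675, 0.228], 'moment': [0.018, 0.004, 0.01], 'finger_force': 0.0, 'grip_width': 91.827}
```

View pics/side0.png

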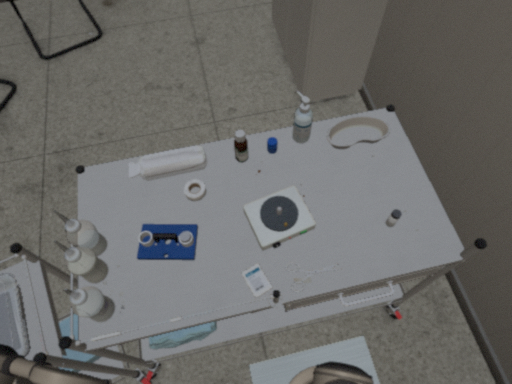

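View pics/top0.png

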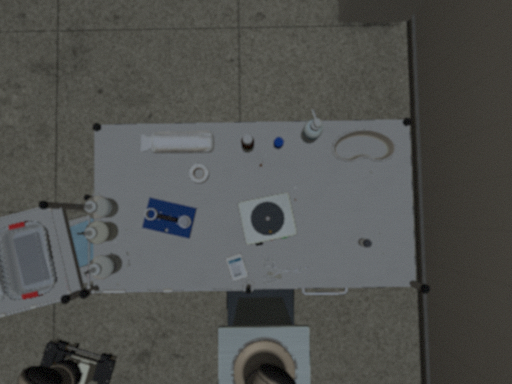

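Side view: blue carrier at about (168,242), handle (165,237), white pocket (146,239), weight (185,239); mixer disc at (279,213), vial at (394,217). Top view: carrier (170,218), disc (268,218), vial (365,243). I'll take enlarged crops for measuring.

```bash
python3 - <<'E'
import cv2,numpy as np
s=cv2.imread("pics/side0.png");t=cv2.imread("pics/top0.png")
def c(im,x,y,w,h,k): return cv2.resize(im[y:y+h,x:x+w],None,fx=k,fy=k,interpolation=cv2.INTER_CUBIC)
A=np.hstack([c(s,130,215,76,54,5),c(s,240,182,76,70,5)[:270]]) if 0 else None
a=c(s,132,218,70,46,5);b=c(s,242,186,76,62,5);d=c(s,382,204,24,28,5)
e=c(t,138,194,62,48,5);f=c(t,235,190,64,56,5);g=c(t,352,230,26,26,5)
W=800;H=320
def row(l):
    o=np.zeros((300,800,3),np.uint8);x=0
    for i in l:
        i=i[:300]; w=min(i.shape[1],800-x); o[:i.shape[0],x:x+w]=i[:,:w]; x+=i.shape[1]
    return o
o=np.vstack([row([a,b[:,:340],d[:,:]]),row([e,f,g])])
cv2.imwrite("pics/crop0.png",np.clip(o*1.4,0,255).astype(np.uint8))
E
```

```text
(no output)
```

View pics/crop0.png

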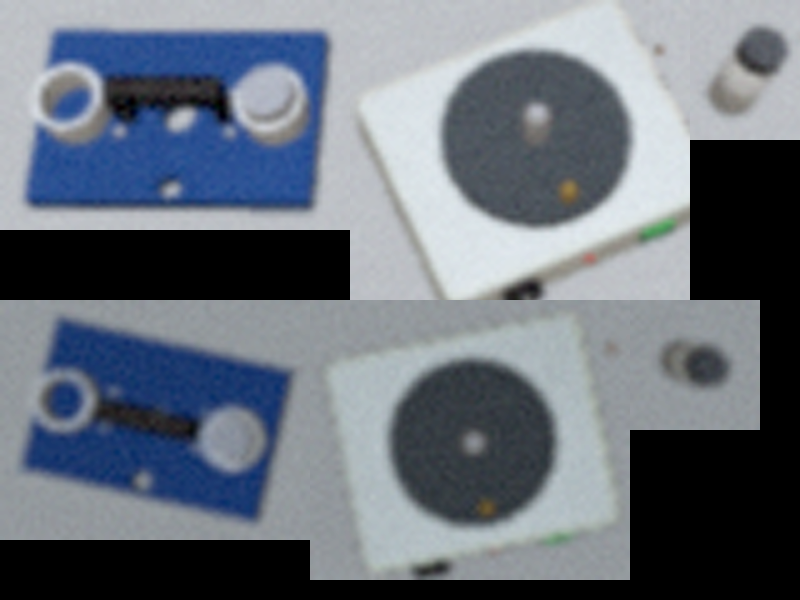

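Crop shows the mixer pin near the front of the disc and the carrier's pocket to the left (+y) with the hole at its front (−x). Now measure.

```bash
cat > h.py <<'E'
from plant import bot
import cv2,numpy as np
CM={n:bot.camera_model(n) for n in("side","top")}
def cast(n,uv,z):
    m=CM[n];R=np.array(m["R"]);K=np.array(m["camera_matrix"]);t=np.array(m["t"]).ravel()
    uv=np.atleast_2d(np.asarray(uv,float)); d=(np.linalg.inv(K)@np.c_[uv,np.ones(len(uv))].T).T@R; c=-R.T@t
    return c+d*((z-c[2])/d[:,2])[:,None]
def tri(a,b):
    P=[np.array(CM[n]["camera_matrix"])@np.c_[CM[n]["R"],np.ravel(CM[n]["t"])] for n in("side","top")]
    X=cv2.triangulatePoints(P[0],P[1],np.array(a,float).reshape(2,1),np.array(b,float).reshape(2,1)).ravel();return X[:3]/X[3]
def proj(n,X):
    m=CM[n];p=np.array(m["camera_matrix"])@(np.array(m["R"])@X+np.ravel(m["t"]));return p[:2]/p[2]
def big(mask,box):
    x0,y0,x1,y1=box;k=np.zeros_like(mask);k[y0:y1,x0:x1]=mask[y0:y1,x0:x1]
    c,_=cv2.findContours(k,cv2.RETR_EXTERNAL,cv2.CHAIN_APPROX_NONE);return max(c,key=cv2.contourArea)[:,0,:].astype(float)
def cen(mask,box,w=None):
    x0,y0,x1,y1=box;k=mask[y0:y1,x0:x1]>0;y,x=np.nonzero(k);ww=np.ones(len(x)) if w is None else w[y0:y1,x0:x1][k].astype(float)
    return np.array([(x*ww).sum()/ww.sum()+x0,(y*ww).sum()/ww.sum()+y0]),len(x)
E
cat > m.py <<'E'
from h import *
boxes={"side":dict(disc=(250,188,308,236),car=(130,218,204,264),pin=(272,215,290,232),shaft=(268,200,290,218),cap=(386,206,403,222)),
"top":dict(disc=(245,196,292,240),car=(138,190,202,244),pin=(256,226,280,236),shaft=(262,212,275,225),cap=(354,234,378,252))}
res={}
for n in boxes:
    im=cv2.imread(f"pics/{n}0.png").astype(int);B=boxes[n];b,g,r=im[:,:,0],im[:,:,1],im[:,:,2];v=im.max(2)
    up=lambda M:M.astype(np.uint8)
    blue=up((b-r>40)); c=big(blue,B["car"]); P=cast(n,c,16)[:,:2].astype(np.float32)
    print(n,"carrier",[np.round(q,3).tolist() if not np.isscalar(q) else q for q in cv2.minAreaRect(cv2.convexHull(P))])
    thr=110 if n=="side" else 100
    dk=up(v<thr);c=big(dk,B["disc"]);P=cast(n,cv2.convexHull(c.astype(np.float32))[:,0],60)[:,:2].astype(np.float32)
    print(" disc",[np.round(q,2).tolist() for q in cv2.fitEllipse(P)])
    w=np.clip(r-b-15,0,None);p,k=cen(w,B["pin"],w);print(" pin px",p,k,cast(n,p,70)[0])
    w=np.clip(v-130,0,None);q,k=cen(w,B["shaft"],w);print(" shaft px",q,k,cast(n,q,85)[0])
    a=up(v<130);cc,k=cen(a,B["cap"]);print(" cap px",cc,k,cast(n,cc,66)[0]); res[n]=(p,cc)
    cc2=big(a,B["cap"]);print(" cap box",cv2.boundingRect(cc2.astype(np.int32)))
    w=up(((b-r)<25)&(v>105));l=cen(w,(140,205,159,224) if n=="top" else (138,229,154,248))
    print(" pocket px",l,cast(n,l[0],44)[0])
    dkb=up(v<60);l=cen(dkb,(150,205,185,225) if n=="top" else (150,230,180,245));print(" bar",l,cast(n,l[0],58)[0])
print("pin",tri(res["side"][0],res["top"][0]),"cap",tri(res["side"][1],res["top"][1]))
E
python3 m.py
```

```text
side carrier [[533.37, 325.938], [168.945, 108.833], 76.42999267578125]
 disc [[525.42, -16.99], [112.18, 115.74], 71.37]
 pin px [285.26181818 223.80363636] 14 [482.23640303 -25.43707077  70.        ]
 shaft px [279. 208.] 1 [529.06146509 -18.17700943  85.        ]
 cap px [394.17142857 215.3       ] 140 [ 435.61026303 -344.93959683   66.        ]
 cap box (386, 209, 16, 13)
 pocket px (array([143.10784314, 236.7745098 ]), 102) [550.09878767 389.16071384  44.        ]
 bar (array([164.48235294, 236.58823529]), 170) [529.72733966 324.81865554  58.        ]
top carrier [[563.356, 316.36], [165.041, 45.181], 76.17456817626953]
 disc [[528.14, -20.31], [113.24, 113.87], 39.99]
 pin px [269.86315789 231.17894737] 8 [483.95083866 -28.53054741  70.        ]
 shaft px [nan nan] 0 [nan nan nan]
 cap px [365.5 242.5] 432 [ 441.01450831 -349.94975462   66.        ]
 cap box (354, 234, 24, 18)
 pocket px (array([143.60344828, 212.8362069 ]), 116) [552.36749691 404.06640551  44.        ]
 bar (array([166.83486239, 217.50458716]), 109) [535.11391333 320.94684628  58.        ]
pin [484.04866098 -27.52897283  64.84296148] cap [ 440.45582606 -352.87703133   51.63256246]h.py:18: RuntimeWarning: invalid value encountered in scalar divide
  return np.array([(x*ww).sum()/ww.sum()+x0,(y*ww).sum()/ww.sum()+y0]),len(x)
```

```bash
cat > m2.py <<'E'
from h import *
for n in("side","top"):
    im=cv2.imread(f"pics/{n}0.png").astype(int);b,g,r=im[:,:,0],im[:,:,1],im[:,:,2];v=im.max(2);up=lambda M:M.astype(np.uint8)
    k=1. if n=="side" else 0.75
    box=(130,218,204,264) if n=="side" else (138,190,202,244)
    for th in (20,28):
        mk=cv2.morphologyEx(up(b-r>th),cv2.MORPH_CLOSE,np.ones((3,3))); c=big(mk,box);P=cast(n,c,16)[:,:2].astype(np.float32);q=cv2.minAreaRect(cv2.convexHull(P));print(n,"car",np.round(q[0],1),np.round(q[1],1),round(q[2],2))
    box=(240,182,320,250) if n=="side" else (234,188,300,246)
    print(" v around",np.percentile(v[box[1]:box[3],box[0]:box[2]],[5,50,90]), v[205,225])
    mk=up(v>(v[200:210,220:232].mean()+12 if n=="side" else v[205:215,215:230].mean()+12)); mk=cv2.morphologyEx(cv2.morphologyEx(mk,cv2.MORPH_OPEN,np.ones((3,3))),cv2.MORPH_CLOSE,np.ones((3,3)))
    c=big(mk,box);P=cast(n,c,50)[:,:2].astype(np.float32);q=cv2.minAreaRect(cv2.convexHull(P));print(" house",np.round(q[0],1),np.round(q[1],1),round(q[2],2))
    # pocket ring outer edge / weight / cap
    box=(384,204,404,224) if n=="side" else (357,235,374,251)
    for th in(100,110,120):
        mk=up(v<th*(1 if n=="side" else .8)); c=big(mk,box); m=cv2.moments(mk[box[1]:box[3],box[0]:box[2]],True); p=np.array([m['m10']/m['m00']+box[0],m['m01']/m['m00']+box[1]])
        print(" cap",p.round(2),m['m00'],cv2.boundingRect(c.astype(np.int32)),cast(n,p,66)[0].round(1))
    box=(138,200,160,226) if n=="top" else (136,228,156,248)
    mk=up((b-r<20)&(v>100*k)); 
    print(" bar dark px", end=' ')
    box=(152,205,182,225) if n=="top" else (152,230,178,246)
    mk=up((v<75*k)); c=big(mk,box);q=cv2.minAreaRect(c.astype(np.float32));print(q, cast(n,q[0],62)[0].round(1))
E
python3 m2.py
```

```text
side car [533.4 326.2] [173.3 112.8] 75.27
side car [532.7 326.3] [170.2 111.7] 76.17
 v around [ 65. 142. 165.] 145
 house [525.5 -17. ] [143.4 172.9] 10.57
 cap [394.46 215.16] 85.0 (391, 210, 10, 9) [ 435.8 -345.9   66. ]
 cap [394.31 215.52] 106.0 (391, 209, 11, 11) [ 434.9 -345.1   66. ]
 cap [394.02 215.78] 126.0 (390, 209, 12, 11) [ 434.3 -343.9   66. ]
 bar dark px ((165.0, 237.5), (9.0, 24.0), 90.0) [524.8 322.9  62. ]
top car [535.  323.6] [172.  110.6] 76.11
top car [535.1 323.6] [168.2 107.7] 76.17
 v around [ 46. 112. 137.] 112
 house [528.2 -20.3] [142.7 173.1] 10.56
 cap [365.14 242.47] 73.0 (362, 239, 10, 8) [ 441.1 -348.7   66. ]
 cap [364.58 242.28] 95.0 (358, 238, 14, 10) [ 441.8 -346.9   66. ]
 cap [364.69 242.44] 109.0 (358, 238, 14, 10) [ 441.3 -347.2   66. ]
 bar dark px ((166.91891479492188, 217.48646545410156), (20.385475158691406, 5.260767459869385), 9.462322235107422) [535.2 319.8  62. ]
```

Two views agree after a constant offset of about 2–3 mm. Mixer is at (526.8,−18.6) with yaw 0.184; carrier is at (534.1,324.9) with yaw −0.241. Sizes come out right. Moving above the handle.

Emit:
carry_out([
  {"tx":35,"ty":-16,"rz":-0.138},
  {"tx":35,"ty":-16,"rz":-0.138},
  {"tx":35,"ty":-16,"rz":-0.138},
  {"tx":35,"ty":-16,"rz":-0.138},
  {"tx":35,"ty":-16,"rz":-0.138},
  {"tx":35,"ty":-16,"rz":-0.138},
  {"tx":35,"ty":-16,"rz":-0.138},
  {"tx":35,"ty":-16,"rz":-0.138},
  {"tx":35,"ty":-16,"rz":-0.138},
  {"tx":35,"ty":-16,"rz":-0.138},
  {"tx":33,"ty":-17.5,"rz":-0.14},
  {},
], gripper=0)

```text
invalid input at $.plan[0]: expected keys tx, ty, tz, rx, ry, rz
```

Emit:
carry_out([
  {"tx":35,"ty":-16,"tz":0,"rx":0,"ry":0,"rz":-0.138},
  {"tx":35,"ty":-16,"tz":0,"rx":0,"ry":0,"rz":-0.138},
  {"tx":35,"ty":-16,"tz":0,"rx":0,"ry":0,"rz":-0.138},
  {"tx":35,"ty":-16,"tz":0,"rx":0,"ry":0,"rz":-0.138},
  {"tx":35,"ty":-16,"tz":0,"rx":0,"ry":0,"rz":-0.138},
  {"tx":35,"ty":-16,"tz":0,"rx":0,"ry":0,"rz":-0.138},
  {"tx":35,"ty":-16,"tz":0,"rx":0,"ry":0,"rz":-0.138},
  {"tx":35,"ty":-16,"tz":0,"rx":0,"ry":0,"rz":-0.138},
  {"tx":35,"ty":-16,"tz":0,"rx":0,"ry":0,"rz":-0.138},
  {"tx":35,"ty":-16,"tz":0,"rx":0,"ry":0,"rz":-0.138},
  {"tx":33,"ty":-17.5,"tz":0,"rx":0,"ry":0,"rz":-0.14},
  {"tx":0,"ty":0,"tz":0,"rx":0,"ry":0,"rz":0},
], gripper=0)

```text
time: 1.3
tool_pos: [537.5, 322.4, 225.4]
tcp_rot: [3.141, 0.001, 1.322]
contact_force: [-0.9, -0.9, 0.2]
grip_width: 92.0
finger_force: 0.0
```

Emit:
carry_out([
  {"tx":0,"ty":0,"tz":-40,"rx":0,"ry":0,"rz":0},
  {"tx":0,"ty":0,"tz":-40,"rx":0,"ry":0,"rz":0},
  {"tx":0,"ty":0,"tz":-30,"rx":0,"ry":0,"rz":0},
  {"tx":0,"ty":0,"tz":0,"rx":0,"ry":0,"rz":0},
  {"tx":0,"ty":0,"tz":0,"rx":0,"ry":0,"rz":0},
  {"tx":0,"ty":0,"tz":0,"rx":0,"ry":0,"rz":0},
])

```text
time: 1.9
tool_pos: [535.0, 326.1, 119.0]
tcp_rot: [3.139, -0.002, 1.33]
contact_force: [-0.6, -0.1, -0.3]
grip_width: 91.6
finger_force: 0.0
```

Emit:
carry_out([
  {"tx":0,"ty":0,"tz":-30,"rx":0,"ry":0,"rz":0},
  {"tx":0,"ty":0,"tz":-30,"rx":0,"ry":0,"rz":0},
  {"tx":0,"ty":0,"tz":-15,"rx":0,"ry":0,"rz":0},
  {"tx":0,"ty":0,"tz":-5,"rx":0,"ry":0,"rz":0},
  {"tx":0,"ty":0,"tz":0,"rx":0,"ry":0,"rz":0},
  {"tx":0,"ty":0,"tz":0,"rx":0,"ry":0,"rz":0},
  {"tx":0,"ty":0,"tz":0,"rx":0,"ry":0,"rz":0},
])

```text
time: 2.6
tool_pos: [534.9, 325.8, 38.4]
tcp_rot: [3.139, -0.002, 1.33]
contact_force: [-0.6, -0.9, 1.5]
grip_width: 92.1
finger_force: 0.0
```

```bash
python3 - <<'E'
from h import *
s=bot.capture("side")[:,:,::-1];t=bot.capture("top")[:,:,::-1]
f=lambda i:cv2.resize(i,None,fx=4,fy=4,interpolation=cv2.INTER_CUBIC)
o=np.hstack([f(s[195:285,110:210]),f(t[170:260,115:215])]);cv2.imwrite("pics/g1.png",np.clip(o*1.4,0,255).astype(np.uint8))
o=bot.get_obs();print(o["tool_pos"],o["tcp_rot"],o["contact_force"])
E
```

```text
[534.59388718 325.62224862  37.89659318] [ 3.13996368e+00 -1.22526202e-03  1.32979441e+00] [0.43628426 0.26642589 0.16400449]
```

View pics/g1.png

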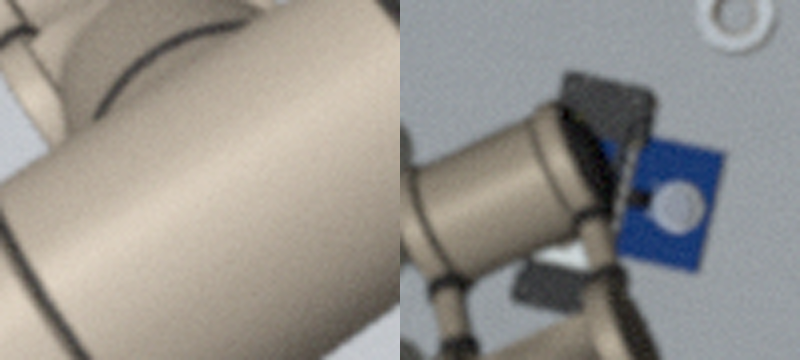

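Side is blocked by the arm; the top view shows the gripper across the bar (bar stub at crop (637,200)), aligned. Closing.

Emit:
carry_out([
  {"tx":0,"ty":0,"tz":-2,"rx":0,"ry":0,"rz":0},
  {"tx":0,"ty":0,"tz":0,"rx":0,"ry":0,"rz":0},
  {"tx":0,"ty":0,"tz":0,"rx":0,"ry":0,"rz":0},
  {"tx":0,"ty":0,"tz":0,"rx":0,"ry":0,"rz":0},
  {"tx":0,"ty":0,"tz":0,"rx":0,"ry":0,"rz":0},
  {"tx":0,"ty":0,"tz":0,"rx":0,"ry":0,"rz":0},
  {"tx":0,"ty":0,"tz":0,"rx":0,"ry":0,"rz":0},
  {"tx":0,"ty":0,"tz":0,"rx":0,"ry":0,"rz":0},
  {"tx":0,"ty":0,"tz":0,"rx":0,"ry":0,"rz":0},
  {"tx":0,"ty":0,"tz":0,"rx":0,"ry":0,"rz":0},
], gripper=1)

```text
time: 3.7
tool_pos: [534.2, 325.3, 34.8]
tcp_rot: [3.141, -0.0, 1.33]
contact_force: [0.6, -0.1, -0.9]
grip_width: 16.4
finger_force: 0.5
```

Emit:
carry_out([
  {"tx":0,"ty":0,"tz":0,"rx":0,"ry":0,"rz":0},
  {"tx":0,"ty":0,"tz":0,"rx":0,"ry":0,"rz":0},
  {"tx":0,"ty":0,"tz":0,"rx":0,"ry":0,"rz":0},
  {"tx":0,"ty":0,"tz":5,"rx":0,"ry":0,"rz":0},
  {"tx":0,"ty":0,"tz":15,"rx":0,"ry":0,"rz":0},
  {"tx":0,"ty":0,"tz":25,"rx":0,"ry":0,"rz":0},
  {"tx":0,"ty":0,"tz":30,"rx":0,"ry":0,"rz":0},
  {"tx":0,"ty":0,"tz":25,"rx":0,"ry":0,"rz":0},
  {"tx":0,"ty":0,"tz":10,"rx":0,"ry":0,"rz":0},
  {"tx":0,"ty":0,"tz":0,"rx":0,"ry":0,"rz":0},
  {"tx":0,"ty":0,"tz":0,"rx":0,"ry":0,"rz":0},
])

```text
time: 4.8
tool_pos: [533.3, 325.0, 143.8]
tcp_rot: [-3.14, 0.001, 1.33]
contact_force: [-1.1, -0.1, -3.4]
grip_width: 15.6
finger_force: 30.0
```

Emit:
carry_out([
  {"tx":0,"ty":-15,"tz":0,"rx":0,"ry":0,"rz":0.02},
  {"tx":-1,"ty":-30,"tz":0,"rx":0,"ry":0,"rz":0.04},
  {"tx":-1,"ty":-40,"tz":0,"rx":0,"ry":0,"rz":0.05},
  {"tx":-1,"ty":-40,"tz":0,"rx":0,"ry":0,"rz":0.05},
  {"tx":-1,"ty":-40,"tz":0,"rx":0,"ry":0,"rz":0.05},
  {"tx":-1,"ty":-40,"tz":0,"rx":0,"ry":0,"rz":0.05},
  {"tx":-1,"ty":-40,"tz":0,"rx":0,"ry":0,"rz":0.05},
  {"tx":-1,"ty":-40,"tz":0,"rx":0,"ry":0,"rz":0.05},
  {"tx":0,"ty":-30,"tz":0,"rx":0,"ry":0,"rz":0.04},
  {"tx":0,"ty":-20,"tz":0,"rx":0,"ry":0,"rz":0.02},
  {"tx":0,"ty":-8.5,"tz":0,"rx":0,"ry":0,"rz":0.005},
  {"tx":0,"ty":0,"tz":0,"rx":0,"ry":0,"rz":0},
])

```text
time: 6.0
tool_pos: [526.4, -18.7, 143.7]
tcp_rot: [-3.14, -0.001, 1.753]
contact_force: [-0.6, 0.4, -4.1]
grip_width: 15.6
finger_force: 30.0
```

Emit:
carry_out([
  {"tx":0,"ty":0,"tz":0,"rx":0,"ry":0,"rz":0},
  {"tx":0,"ty":0,"tz":0,"rx":0,"ry":0,"rz":0},
  {"tx":0,"ty":0,"tz":0,"rx":0,"ry":0,"rz":0},
  {"tx":0,"ty":0,"tz":0,"rx":0,"ry":0,"rz":0},
])

```text
time: 6.4
tool_pos: [527.0, -17.4, 144.8]
tcp_rot: [3.141, -0.0, 1.756]
contact_force: [0.2, 0.3, -3.4]
grip_width: 15.6
finger_force: 30.0
```

```bash
python3 - <<'E'
from h import *
s=bot.capture("side")[:,:,::-1];t=bot.capture("top")[:,:,::-1]
cv2.imwrite("pics/s2.png",s);cv2.imwrite("pics/t2.png",t)
f=lambda i:cv2.resize(i,None,fx=4,fy=4,interpolation=cv2.INTER_CUBIC)
o=np.hstack([f(s[165:265,230:330]),f(t[165:265,220:320])]);cv2.imwrite("pics/g2.png",np.clip(o*1.4,0,255).astype(np.uint8))
o=bot.get_obs();print(o["tool_pos"],o["tcp_rot"],o["contact_force"],o["moment"])
E
```

```text
[527.01492702 -17.74350812 144.78259088] [3.14142454e+00 1.21927569e-06 1.75539715e+00] [-0.06279677  0.60228065 -3.10608561] [-0.03674496  0.05172001 -0.03341848]
```

View pics/g2.png

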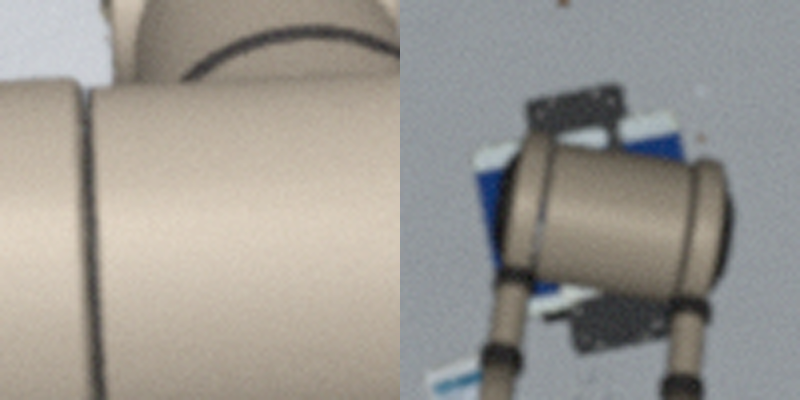

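Side is blocked. The top view shows the plate's left (+y) edge around crop (485,220) and its back (+x) edge around (500,172)–(680,135). Those edges give its offset to the mixer in the same view.

```bash
cat > m3.py <<'E'
from h import *
import sys
def edges(pic,ztop,c,yaw,ranges):
    im=cv2.GaussianBlur(cv2.imread(pic).astype(np.float32),(0,0),0.7);w=im[:,:,0]-im[:,:,2]
    ex=np.array([np.cos(yaw),np.sin(yaw)]);ey=np.array([-ex[1],ex[0]])
    for nm,along,perp,rng,nom in ranges:
        out=[]
        for a in rng:
            d=np.arange(nom-14,nom+14,.5)
            P=[(c+a*(ex if along=='x' else ey)+k*(ey if along=='x' else ex)) for k in d]
            uv=np.array([proj("top",np.r_[p,ztop]) for p in P],np.float32)
            v=cv2.remap(w,uv[:,0].reshape(1,-1),uv[:,1].reshape(1,-1),cv2.INTER_LINEAR)[0]
            i=np.where((v[:-1]>=22)&(v[1:]<22))[0]
            out.append(round(float(d[i[-1]]),1) if len(i) else None)
        print(nm,list(zip(rng,out)))
# reference: carrier on the table, own frame
R=lambda :[("+y edge along x",'x','y',range(-45,50,15),85),("+x edge along y",'y','x',range(-75,80,15),55)]
edges("pics/top0.png",16,np.array([535.05,323.6]),-0.24,R())
edges("pics/t2.png",126,np.array([528.2,-20.3]),0.184,R())
E
python3 m3.py
```

```text
+y edge along x [(-45, 85.5), (-30, 85.5), (-15, None), (0, 76.5), (15, 82.0), (30, 85.5), (45, 85.5)]
+x edge along y [(-75, 55.5), (-60, 55.5), (-45, 55.0), (-30, 55.0), (-15, 55.5), (0, 55.5), (15, 55.5), (30, 55.5), (45, 55.5), (60, 55.5), (75, 55.5)]
+y edge along x [(-45, None), (-30, None), (-15, 87.0), (0, 85.0), (15, 88.0), (30, 88.0), (45, 88.0)]
+x edge along y [(-75, 52.5), (-60, 53.0), (-45, 53.0), (-30, None), (-15, None), (0, None), (15, None), (30, None), (45, None), (60, None), (75, 53.0)]
```

Emit:
carry_out([
  {"tx":2.8,"ty":-2,"tz":-6,"rx":0,"ry":0,"rz":0},
  {"tx":0,"ty":0,"tz":0,"rx":0,"ry":0,"rz":0},
  {"tx":0,"ty":0,"tz":0,"rx":0,"ry":0,"rz":0},
  {"tx":0,"ty":0,"tz":0,"rx":0,"ry":0,"rz":0},
  {"tx":0,"ty":0,"tz":0,"rx":0,"ry":0,"rz":0},
])

```text
time: 7.0
tool_pos: [529.8, -20.2, 138.8]
tcp_rot: [3.141, 0.0, 1.755]
contact_force: [0.5, -0.6, -3.1]
grip_width: 15.7
finger_force: 30.0
```

```bash
python3 - <<'E'
from h import *
cv2.imwrite("pics/t3.png",bot.capture("top")[:,:,::-1]);o=bot.get_obs();print(o["tool_pos"],o["tcp_rot"],o["moment"])
s=open("m3.py").read().split("edges(\"pics/top0")[0];exec(s)
# mirrored edges handled by turning the frame half a turn
f=lambda:[("+y",'x','y',[10,15,20,25,30,35,40,45,50],85),("+x",'y','x',[-80,-75,-70,-65,-60,-55,-50,-45,70,75,80],55)]
b=lambda:[("-y",'x','y',range(-50,55,5),85),("-x",'y','x',range(-80,85,5),55)]
c=np.array([528.2,-20.3]);C=np.array([535.05,323.6])
edges("pics/top0.png",16,C,-.24+np.pi,b())
edges("pics/t3.png",120,c,.184,f());edges("pics/t3.png",120,c,.184+np.pi,b())
E
```

```text
[529.84803061 -20.19590555 138.83271761] [3.14135662e+00 3.76573622e-05 1.75469365e+00] [-0.07526462  0.06778226 -0.02666502]
-y [(-50, 85.0), (-45, 86.0), (-40, 86.0), (-35, 85.5), (-30, 86.0), (-25, 86.0), (-20, 85.5), (-15, 86.0), (-10, 86.0), (-5, 85.5), (0, 85.0), (5, 85.0), (10, 85.5), (15, 86.0), (20, 86.0), (25, 86.0), (30, 86.0), (35, 86.0), (40, 85.5), (45, 86.0), (50, 85.0)]
-x [(-80, 55.0), (-75, 55.0), (-70, 55.0), (-65, 55.0), (-60, 55.0), (-55, 55.0), (-50, 55.0), (-45, 55.0), (-40, 55.0), (-35, 55.0), (-30, 55.0), (-25, 55.0), (-20, 55.0), (-15, 55.0), (-10, 54.5), (-5, 53.5), (0, 52.5), (5, 54.0), (10, 55.0), (15, 55.5), (20, 55.0), (25, 55.0), (30, 55.5), (35, 55.5), (40, 55.0), (45, 55.0), (50, 55.5), (55, 55.5), (60, 55.5), (65, 55.0), (70, 55.0), (75, 55.5), (80, 55.0)]
+y [(10, 84.5), (15, 85.0), (20, 84.5), (25, 84.5), (30, 85.0), (35, 84.5), (40, 84.5), (45, 85.0), (50, 84.5)]
+x [(-80, 54.5), (-75, 54.5), (-70, 55.0), (-65, 55.5), (-60, 55.5), (-55, 55.0), (-50, 55.5), (-45, 55.5), (70, 55.5), (75, 55.0), (80, 54.5)]
-y [(-50, 86.0), (-45, 86.0), (-40, 86.0), (-35, 85.0), (-30, None), (-25, None), (-20, None), (-15, None), (-10, None), (-5, None), (0, None), (5, None), (10, None), (15, None), (20, None), (25, None), (30, None), (35, None), (40, None), (45, None), (50, None)]
-x [(-80, None), (-75, None), (-70, None), (-65, None), (-60, None), (-55, 52.5), (-50, 55.5), (-45, 56.0), (-40, 55.0), (-35, None), (-30, None), (-25, None), (-20, None), (-15, None), (-10, None), (-5, None), (0, None), (5, None), (10, None), (15, None), (20, None), (25, None), (30, None), (35, None), (40, None), (45, None), (50, None), (55, None), (60, None), (65, None), (70, None), (75, None), (80, None)]
```

Centred to about 0.5 mm. Nudging, then lowering in guarded steps.

Emit:
carry_out([
  {"tx":0,"ty":0.5,"tz":-6,"rx":0,"ry":0,"rz":0},
  {"tx":0,"ty":0,"tz":-5,"rx":0,"ry":0,"rz":0},
  {"tx":0,"ty":0,"tz":-3,"rx":0,"ry":0,"rz":0},
  {"tx":0,"ty":0,"tz":-3,"rx":0,"ry":0,"rz":0},
  {"tx":0,"ty":0,"tz":0,"rx":0,"ry":0,"rz":0},
  {"tx":0,"ty":0,"tz":0,"rx":0,"ry":0,"rz":0},
])

```text
time: 7.65
tool_pos: [529.8, -19.7, 121.7]
tcp_rot: [3.142, 0.0, 1.755]
contact_force: [0.6, -0.5, -2.7]
grip_width: 15.7
finger_force: 30.0
```

Emit:
carry_out([
  {"tx":0,"ty":0,"tz":-3,"rx":0,"ry":0,"rz":0},
  {"tx":0,"ty":0,"tz":-3,"rx":0,"ry":0,"rz":0},
  {"tx":0,"ty":0,"tz":-3,"rx":0,"ry":0,"rz":0},
  {"tx":0,"ty":0,"tz":-2,"rx":0,"ry":0,"rz":0},
  {"tx":0,"ty":0,"tz":0,"rx":0,"ry":0,"rz":0},
  {"tx":0,"ty":0,"tz":0,"rx":0,"ry":0,"rz":0},
])

```text
time: 8.25
tool_pos: [529.8, -19.7, 110.7]
tcp_rot: [3.142, 0.0, 1.755]
contact_force: [0.2, -0.1, -4.0]
grip_width: 15.7
finger_force: 30.0
```

Bore is on the shaft with no contact force. Now the pin.

Emit:
carry_out([
  {"tx":0,"ty":0,"tz":-2,"rx":0,"ry":0,"rz":0},
  {"tx":0,"ty":0,"tz":-2,"rx":0,"ry":0,"rz":0},
  {"tx":0,"ty":0,"tz":-2,"rx":0,"ry":0,"rz":0},
  {"tx":0,"ty":0,"tz":0,"rx":0,"ry":0,"rz":0},
  {"tx":0,"ty":0,"tz":0,"rx":0,"ry":0,"rz":0},
])

```text
time: 8.75
tool_pos: [529.8, -19.7, 104.7]
tcp_rot: [-3.142, -0.0, 1.755]
contact_force: [1.0, -0.3, -3.3]
grip_width: 16.2
finger_force: 30.0
```

Emit:
carry_out([
  {"tx":0,"ty":0,"tz":-2,"rx":0,"ry":0,"rz":0},
  {"tx":0,"ty":0,"tz":-2,"rx":0,"ry":0,"rz":0},
  {"tx":0,"ty":0,"tz":-2,"rx":0,"ry":0,"rz":0},
  {"tx":0,"ty":0,"tz":-2,"rx":0,"ry":0,"rz":0},
  {"tx":0,"ty":0,"tz":0,"rx":0,"ry":0,"rz":0},
  {"tx":0,"ty":0,"tz":0,"rx":0,"ry":0,"rz":0},
])

```text
time: 9.35
tool_pos: [529.8, -19.6, 96.7]
tcp_rot: [-3.142, -0.0, 1.755]
contact_force: [-0.7, -0.4, -3.5]
grip_width: 16.0
finger_force: 30.0
```

Emit:
carry_out([
  {"tx":0,"ty":0,"tz":-1,"rx":0,"ry":0,"rz":0},
  {"tx":0,"ty":0,"tz":-1,"rx":0,"ry":0,"rz":0},
  {"tx":0,"ty":0,"tz":-0.5,"rx":0,"ry":0,"rz":0},
  {"tx":0,"ty":0,"tz":0,"rx":0,"ry":0,"rz":0},
  {"tx":0,"ty":0,"tz":0,"rx":0,"ry":0,"rz":0},
])

```text
time: 9.85
tool_pos: [529.9, -19.7, 94.7]
tcp_rot: [3.141, 0.0, 1.755]
contact_force: [-2.1, -0.2, 5.0]
grip_width: 15.8
finger_force: 30.0
```

Seat contact at exactly the expected height (94.7). Release and retreat.

Emit:
carry_out([
  {"tx":0,"ty":0,"tz":0,"rx":0,"ry":0,"rz":0},
  {"tx":0,"ty":0,"tz":0,"rx":0,"ry":0,"rz":0},
  {"tx":0,"ty":0,"tz":0,"rx":0,"ry":0,"rz":0},
  {"tx":0,"ty":0,"tz":0,"rx":0,"ry":0,"rz":0},
  {"tx":0,"ty":0,"tz":0,"rx":0,"ry":0,"rz":0},
  {"tx":0,"ty":0,"tz":10,"rx":0,"ry":0,"rz":0},
  {"tx":0,"ty":0,"tz":30,"rx":0,"ry":0,"rz":0},
  {"tx":0,"ty":0,"tz":40,"rx":0,"ry":0,"rz":0},
  {"tx":0,"ty":0,"tz":40,"rx":0,"ry":0,"rz":0},
], gripper=0)

```text
time: 10.75
tool_pos: [529.5, -19.6, 216.1]
tcp_rot: [-3.141, -0.0, 1.755]
contact_force: [1.6, -0.4, -0.3]
grip_width: 83.5
finger_force: 0.0
```

Emit:
carry_out([
  {"tx":-5,"ty":-20,"tz":0,"rx":0,"ry":0,"rz":0},
  {"tx":-10,"ty":-38,"tz":0,"rx":0,"ry":0,"rz":0},
  {"tx":-12,"ty":-45,"tz":0,"rx":0,"ry":0,"rz":0},
  {"tx":-12,"ty":-45,"tz":0,"rx":0,"ry":0,"rz":0},
  {"tx":-12,"ty":-45,"tz":0,"rx":0,"ry":0,"rz":0},
  {"tx":-12,"ty":-45,"tz":0,"rx":0,"ry":0,"rz":0},
  {"tx":-12,"ty":-45,"tz":0,"rx":0,"ry":0,"rz":0},
  {"tx":-9.5,"ty":-30,"tz":0,"rx":0,"ry":0,"rz":0},
  {"tx":-4,"ty":-15,"tz":0,"rx":0,"ry":0,"rz":0},
  {"tx":0,"ty":0,"tz":0,"rx":0,"ry":0,"rz":0},
  {"tx":0,"ty":0,"tz":0,"rx":0,"ry":0,"rz":0},
])

```text
time: 11.85
tool_pos: [441.6, -346.6, 214.4]
tcp_rot: [3.141, -0.001, 1.755]
contact_force: [-0.1, 0.4, 0.1]
grip_width: 91.8
finger_force: 0.0
```

```bash
python3 - <<'E'
from h import *
s=bot.capture("side")[:,:,::-1];t=bot.capture("top")[:,:,::-1]
cv2.imwrite("pics/s4.png",s);cv2.imwrite("pics/t4.png",t)
f=lambda i:cv2.resize(i,None,fx=4,fy=4,interpolation=cv2.INTER_CUBIC)
a=np.hstack([f(s[170:245,230:330]),f(t[180:255,220:320])]);b=np.hstack([f(s[180:255,340:440]),f(t[200:275,310:410])])
cv2.imwrite("pics/g4.png",np.clip(np.vstack([a,b])*1.4,0,255).astype(np.uint8))
o=bot.get_obs();print(o["tool_pos"],o["tcp_rot"])
for n,im,box in(("side",s,(225,165,335,250)),("top",t,(225,180,315,255))):
    im=im.astype(int);mk=cv2.morphologyEx(((im[:,:,0]-im[:,:,2])>20).astype(np.uint8),cv2.MORPH_CLOSE,np.ones((3,3)));P=cast(n,big(mk,box),76)[:,:2].astype(np.float32);q=cv2.minAreaRect(cv2.convexHull(P));print(n,np.round(q[0],1),np.round(q[1],1),q[2])
E
```

```text
[ 441.9542647  -346.02129527  214.46259926] [ 3.14126573e+00 -4.61298106e-04  1.75661226e+00]
side [521.2   7.8] [114.4 120. ] 10.581010818481445
top [528.1 -20.9] [111.7 171.2] 10.439800262451172
```

View pics/g4.png

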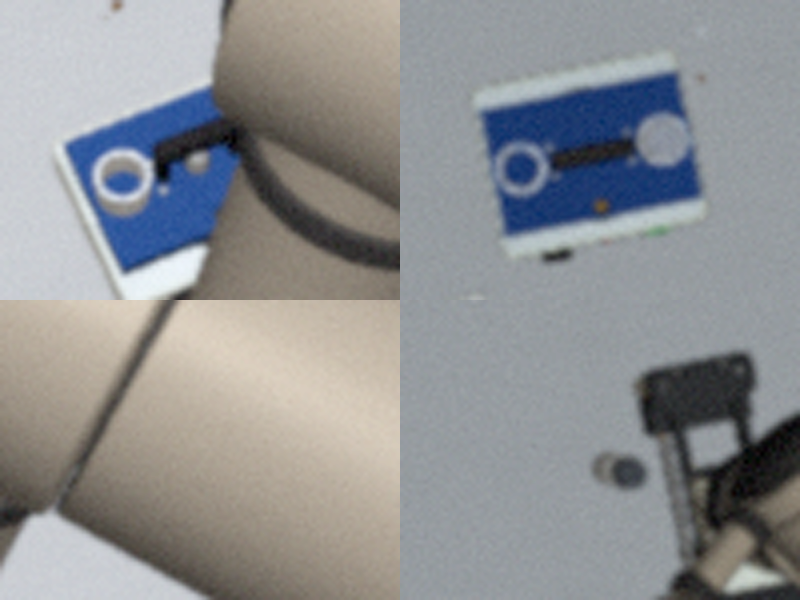

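Carrier is seated in the top view: the hull centre matches the mixer, the yaw matches, and the brass pin shows in the hole at crop (600,207). The vial's cap centroid may be biased by the body below it, so I'll refine it by profile.

```bash
python3 - <<'E'
from h import *
for n,sl in(("top",(slice(236,250),slice(353,378))),("side",(slice(205,230),slice(384,406)))):
    v=cv2.imread(f"pics/{n}0.png")[sl].max(2);print(n,sl);print("\n".join(" ".join(f"{x:3d}" for x in r) for r in v))
# predictions for a 29 mm vial at (442,-348): centres of top face, cap bottom, foot
for X in((442,-348),(442,-352)):
    for n in CM:print(X,n,[proj(n,np.array([*X,z])).round(1).tolist() for z in(74,60,0)])
E
```

```text
top (slice(236, 250, None), slice(353, 378, None))
110 108 110 111 112 110 110 113 110 110 112 111 114 114 114 114 116 110 114 111 109 112 112 113 113
111 114 111 111 115 110 110 108 100 102 105 107 107 111 112 112 111 110 114 114 111 114 113 111 111
112 112 110 111 112 108  96  91  82  87  90  96 100  96  96 100 105 111 112 112 111 110 113 111 114
109 111 114 112 110  96  84  75  74  81  80  77  74  69  72  81  93 102 113 114 111 112 112 111 115
110 112 112 110 105  87  72  74  82  81  72  58  50  51  56  59  74  88 105 109 113 112 112 110 114
113 111 110 110 100  81  70  79  84  83  60  47  46  45  49  51  59  77  94 106 115 114 112 110 110
112 114 113 108 102  78  69  78  84  72  53  43  42  53  52  52  50  62  81  99 110 111 113 113 113
115 112 112 109 103  89  69  76  85  76  51  45  49  52  52  47  54  61  76 100 113 113 114 113 112
109 112 112 112 109  96  82  78  83  79  63  44  42  46  54  51  54  57  80 101 111 113 111 111 113
112 112 112 113 114 105  97  88  84  85  73  49  48  47  54  55  58  70  89 107 114 115 108 113 113
114 110 112 113 116 111 111 105  97  95  88  75  
[... 2164 characters left out ...]
40 135 121  97  92  87  96  91  95 104 122 133 141 141 141 140 140 141 140 141 142 144
143 141 136 120 108 100  97  99 106 122 132 140 141 141 141 140 140 142 139 142 141 139
141 140 139 138 130 126 124 128 132 134 141 140 139 142 141 141 142 140 140 140 142 143
143 141 142 142 141 137 139 138 141 142 141 143 140 139 142 140 140 140 142 139 140 140
141 142 142 139 143 141 140 140 143 143 142 140 140 140 140 139 139 141 140 139 140 140
(442, -348) side [[395.1, 212.0], [393.7, 214.0], [388.0, 222.1]]
(442, -348) top [[365.6, 242.4], [364.4, 242.1], [359.6, 241.0]]
(442, -352) side [[396.4, 211.7], [395.0, 213.7], [389.2, 221.8]]
(442, -352) top [[366.8, 242.4], [365.6, 242.1], [360.7, 241.0]]
```

Top-face circle of the cap gives roughly (442.5,−353), with y uncertain by about 2 mm. Pocket clearance is only ±2 mm, so I'll first pinch low along y to centre the vial, then regrasp across x.

Emit:
carry_out([
  {"tx":0.5,"ty":-7,"tz":0,"rx":0,"ry":0,"rz":-0.143},
  {"tx":0,"ty":0,"tz":0,"rx":0,"ry":0,"rz":-0.143},
  {"tx":0,"ty":0,"tz":0,"rx":0,"ry":0,"rz":-0.143},
  {"tx":0,"ty":0,"tz":0,"rx":0,"ry":0,"rz":-0.143},
  {"tx":0,"ty":0,"tz":0,"rx":0,"ry":0,"rz":-0.143},
  {"tx":0,"ty":0,"tz":0,"rx":0,"ry":0,"rz":-0.143},
  {"tx":0,"ty":0,"tz":-10,"rx":0,"ry":0,"rz":-0.143},
  {"tx":0,"ty":0,"tz":-20,"rx":0,"ry":0,"rz":-0.143},
  {"tx":0,"ty":0,"tz":-20,"rx":0,"ry":0,"rz":-0.143},
  {"tx":0,"ty":0,"tz":-30,"rx":0,"ry":0,"rz":-0.143},
  {"tx":0,"ty":0,"tz":-20,"rx":0,"ry":0,"rz":-0.141},
  {"tx":0,"ty":0,"tz":0,"rx":0,"ry":0,"rz":0},
])

```text
time: 13.15
tool_pos: [441.2, -351.9, 111.8]
tcp_rot: [-3.137, 0.003, 0.185]
contact_force: [0.3, 1.2, 0.7]
grip_width: 91.9
finger_force: 0.0
```

Emit:
carry_out([
  {"tx":0,"ty":0,"tz":-25,"rx":0,"ry":0,"rz":0},
  {"tx":0,"ty":0,"tz":-35,"rx":0,"ry":0,"rz":0},
  {"tx":0,"ty":0,"tz":-25,"rx":0,"ry":0,"rz":0},
  {"tx":0,"ty":0,"tz":-10,"rx":0,"ry":0,"rz":0},
  {"tx":0,"ty":0,"tz":0,"rx":0,"ry":0,"rz":0},
  {"tx":0,"ty":0,"tz":0,"rx":0,"ry":0,"rz":0},
  {"tx":0,"ty":0,"tz":0,"rx":0,"ry":0,"rz":0},
])

```text
time: 13.85
tool_pos: [442.8, -355.4, 21.0]
tcp_rot: [3.139, -0.002, 0.185]
contact_force: [-0.4, -0.0, 0.4]
grip_width: 92.1
finger_force: 0.0
```

Emit:
carry_out([
  {"tx":0,"ty":2,"tz":-8,"rx":0,"ry":0,"rz":0},
  {"tx":0,"ty":0,"tz":0,"rx":0,"ry":0,"rz":0},
  {"tx":0,"ty":0,"tz":0,"rx":0,"ry":0,"rz":0},
  {"tx":0,"ty":0,"tz":0,"rx":0,"ry":0,"rz":0},
  {"tx":0,"ty":0,"tz":0,"rx":0,"ry":0,"rz":0},
  {"tx":0,"ty":0,"tz":0,"rx":0,"ry":0,"rz":0},
  {"tx":0,"ty":0,"tz":0,"rx":0,"ry":0,"rz":0},
  {"tx":0,"ty":0,"tz":0,"rx":0,"ry":0,"rz":0},
  {"tx":0,"ty":0,"tz":0,"rx":0,"ry":0,"rz":0},
  {"tx":0,"ty":0,"tz":0,"rx":0,"ry":0,"rz":0},
  {"tx":0,"ty":0,"tz":0,"rx":0,"ry":0,"rz":0},
  {"tx":0,"ty":0,"tz":0,"rx":0,"ry":0,"rz":0},
], gripper=1)

```text
time: 15.05
tool_pos: [441.8, -352.7, 11.2]
tcp_rot: [3.142, 0.0, 0.184]
contact_force: [0.7, -0.0, 0.9]
grip_width: 28.1
finger_force: 30.0
```

Emit:
carry_out([
  {"tx":0,"ty":0,"tz":0,"rx":0,"ry":0,"rz":0},
  {"tx":0,"ty":0,"tz":0,"rx":0,"ry":0,"rz":0},
  {"tx":0,"ty":0,"tz":0,"rx":0,"ry":0,"rz":0},
  {"tx":0,"ty":0,"tz":0,"rx":0,"ry":0,"rz":0},
  {"tx":0,"ty":0,"tz":0,"rx":0,"ry":0,"rz":0},
  {"tx":0,"ty":0,"tz":0,"rx":0,"ry":0,"rz":0},
  {"tx":0,"ty":0,"tz":20,"rx":0,"ry":0,"rz":0},
  {"tx":0,"ty":0,"tz":35,"rx":0,"ry":0,"rz":0},
  {"tx":0,"ty":0,"tz":35,"rx":0,"ry":0,"rz":0},
  {"tx":0,"ty":0,"tz":0,"rx":0,"ry":0,"rz":0},
], gripper=0)

```text
time: 16.05
tool_pos: [443.9, -354.8, 106.1]
tcp_rot: [3.134, -0.005, 0.184]
contact_force: [0.3, -0.2, 0.3]
grip_width: 91.7
finger_force: 0.0
```

Emit:
carry_out([
  {"tx":0,"ty":0,"tz":0,"rx":0,"ry":0,"rz":0.13},
  {"tx":0,"ty":0,"tz":0,"rx":0,"ry":0,"rz":0.143},
  {"tx":0,"ty":0,"tz":0,"rx":0,"ry":0,"rz":0.143},
  {"tx":0,"ty":0,"tz":0,"rx":0,"ry":0,"rz":0.143},
  {"tx":0,"ty":0,"tz":0,"rx":0,"ry":0,"rz":0.143},
  {"tx":0,"ty":0,"tz":0,"rx":0,"ry":0,"rz":0.143},
  {"tx":0,"ty":0,"tz":0,"rx":0,"ry":0,"rz":0.143},
  {"tx":0,"ty":0,"tz":0,"rx":0,"ry":0,"rz":0.143},
  {"tx":0,"ty":0,"tz":0,"rx":0,"ry":0,"rz":0.143},
  {"tx":0,"ty":0,"tz":0,"rx":0,"ry":0,"rz":0.143},
  {"tx":0,"ty":0,"tz":0,"rx":0,"ry":0,"rz":0.143},
  {"tx":0,"ty":0,"tz":0,"rx":0,"ry":0,"rz":0.01},
])

```text
time: 17.25
tool_pos: [441.6, -352.4, 100.6]
tcp_rot: [-3.141, -0.001, 1.755]
contact_force: [0.7, 0.1, -0.3]
grip_width: 91.5
finger_force: 0.0
```

Emit:
carry_out([
  {"tx":0,"ty":0,"tz":0,"rx":0,"ry":0,"rz":0},
  {"tx":0,"ty":0,"tz":-25,"rx":0,"ry":0,"rz":0},
  {"tx":0,"ty":0,"tz":-25,"rx":0,"ry":0,"rz":0},
  {"tx":0,"ty":0,"tz":-14,"rx":0,"ry":0,"rz":0},
  {"tx":0,"ty":0,"tz":-3,"rx":0,"ry":0,"rz":0},
  {"tx":0,"ty":0,"tz":0,"rx":0,"ry":0,"rz":0},
  {"tx":0,"ty":0,"tz":0,"rx":0,"ry":0,"rz":0},
  {"tx":0,"ty":0,"tz":0,"rx":0,"ry":0,"rz":0},
  {"tx":0,"ty":0,"tz":0,"rx":0,"ry":0,"rz":0},
])

```text
time: 18.15
tool_pos: [442.2, -353.0, 35.1]
tcp_rot: [3.141, 0.001, 1.753]
contact_force: [-0.3, -0.6, -0.0]
grip_width: 91.8
finger_force: 0.0
```

Emit:
carry_out([
  {"tx":0,"ty":0,"tz":0,"rx":0,"ry":0,"rz":0},
  {"tx":0,"ty":0,"tz":0,"rx":0,"ry":0,"rz":0},
  {"tx":0,"ty":0,"tz":0,"rx":0,"ry":0,"rz":0},
  {"tx":0,"ty":0,"tz":0,"rx":0,"ry":0,"rz":0},
  {"tx":0,"ty":0,"tz":0,"rx":0,"ry":0,"rz":0},
  {"tx":0,"ty":0,"tz":0,"rx":0,"ry":0,"rz":0},
  {"tx":0,"ty":0,"tz":0,"rx":0,"ry":0,"rz":0},
  {"tx":0,"ty":0,"tz":0,"rx":0,"ry":0,"rz":0},
  {"tx":0,"ty":0,"tz":0,"rx":0,"ry":0,"rz":0},
  {"tx":0,"ty":0,"tz":0,"rx":0,"ry":0,"rz":0},
  {"tx":0,"ty":0,"tz":0,"rx":0,"ry":0,"rz":0},
], gripper=1)

```text
time: 19.25
tool_pos: [441.8, -352.7, 34.2]
tcp_rot: [3.142, -0.0, 1.754]
contact_force: [0.2, -0.8, 0.4]
grip_width: 28.6
finger_force: 30.0
```

Vial is held. Lift, carry to above the pocket at about (518.9,39.5), keeping yaw.

Emit:
carry_out([
  {"tx":0,"ty":0,"tz":5,"rx":0,"ry":0,"rz":0},
  {"tx":0,"ty":0,"tz":15,"rx":0,"ry":0,"rz":0},
  {"tx":0,"ty":0,"tz":30,"rx":0,"ry":0,"rz":0},
  {"tx":0,"ty":0,"tz":35,"rx":0,"ry":0,"rz":0},
  {"tx":0,"ty":0,"tz":35,"rx":0,"ry":0,"rz":0},
  {"tx":0,"ty":0,"tz":20,"rx":0,"ry":0,"rz":0},
  {"tx":0,"ty":0,"tz":0,"rx":0,"ry":0,"rz":0},
])

```text
time: 19.95
tool_pos: [443.0, -353.9, 177.8]
tcp_rot: [3.138, 0.006, 1.754]
contact_force: [0.1, -0.8, -0.1]
grip_width: 28.3
finger_force: 30.0
```

Emit:
carry_out([
  {"tx":3,"ty":15,"tz":0,"rx":0,"ry":0,"rz":0},
  {"tx":6,"ty":30,"tz":0,"rx":0,"ry":0,"rz":0},
  {"tx":8,"ty":40,"tz":0,"rx":0,"ry":0,"rz":0},
  {"tx":8,"ty":40,"tz":0,"rx":0,"ry":0,"rz":0},
  {"tx":8,"ty":40,"tz":0,"rx":0,"ry":0,"rz":0},
  {"tx":8,"ty":40,"tz":0,"rx":0,"ry":0,"rz":0},
  {"tx":8,"ty":40,"tz":0,"rx":0,"ry":0,"rz":0},
  {"tx":8,"ty":40,"tz":0,"rx":0,"ry":0,"rz":0},
  {"tx":8,"ty":40,"tz":0,"rx":0,"ry":0,"rz":0},
  {"tx":6,"ty":35,"tz":0,"rx":0,"ry":0,"rz":0},
  {"tx":4,"ty":22,"tz":0,"rx":0,"ry":0,"rz":0},
  {"tx":2,"ty":10,"tz":0,"rx":0,"ry":0,"rz":0},
])

```text
time: 21.15
tool_pos: [517.3, 42.2, 172.5]
tcp_rot: [-3.138, -0.001, 1.757]
contact_force: [0.5, 0.3, -1.0]
grip_width: 28.5
finger_force: 30.0
```

Emit:
carry_out([
  {"tx":0,"ty":0,"tz":0,"rx":0,"ry":0,"rz":0},
  {"tx":0,"ty":0,"tz":0,"rx":0,"ry":0,"rz":0},
  {"tx":0,"ty":0,"tz":0,"rx":0,"ry":0,"rz":0},
  {"tx":0,"ty":0,"tz":0,"rx":0,"ry":0,"rz":0},
  {"tx":0,"ty":0,"tz":0,"rx":0,"ry":0,"rz":0},
  {"tx":0,"ty":0,"tz":0,"rx":0,"ry":0,"rz":0},
])

```text
time: 21.75
tool_pos: [518.8, 38.8, 174.3]
tcp_rot: [3.141, 0.0, 1.753]
contact_force: [0.7, -0.7, 0.7]
grip_width: 28.3
finger_force: 30.0
```

```bash
python3 - <<'E'
from h import *
s=bot.capture("side")[:,:,::-1];t=bot.capture("top")[:,:,::-1]
f=lambda i:cv2.resize(i,None,fx=4,fy=4,interpolation=cv2.INTER_CUBIC)
cv2.imwrite("pics/g5.png",np.clip(np.hstack([f(s[160:260,210:310]),f(t[170:270,200:300])])*1.4,0,255).astype(np.uint8))
o=bot.get_obs();print(o["tool_pos"],o["tcp_rot"],o["contact_force"],o["grip_width"])
E
```

```text
[518.85106645  39.06425092 174.32628512] [3.14133359e+00 1.01002085e-04 1.75340040e+00] [-0.42186518 -1.48048651  0.1343148 ] 28.53311152631335
```

View pics/g5.png

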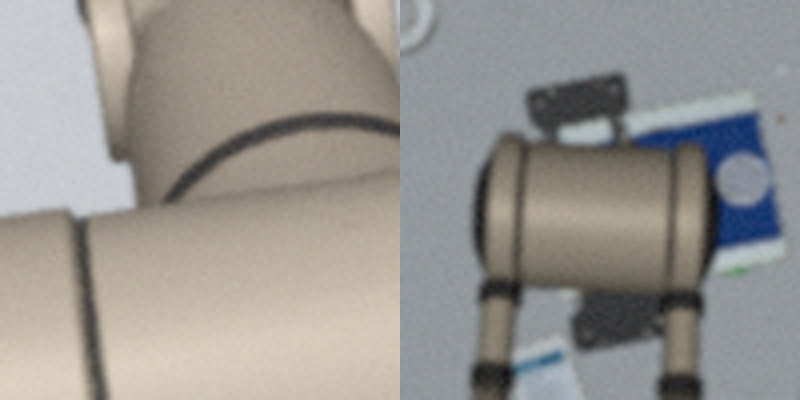

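Both views are blocked as expected, so I'll descend by feel (rim at TCP 138, floor at TCP 110).

Emit:
carry_out([
  {"tx":0,"ty":0.5,"tz":-10,"rx":0,"ry":0,"rz":0},
  {"tx":0,"ty":0,"tz":-12,"rx":0,"ry":0,"rz":0},
  {"tx":0,"ty":0,"tz":-8,"rx":0,"ry":0,"rz":0},
  {"tx":0,"ty":0,"tz":-3,"rx":0,"ry":0,"rz":0},
  {"tx":0,"ty":0,"tz":0,"rx":0,"ry":0,"rz":0},
  {"tx":0,"ty":0,"tz":0,"rx":0,"ry":0,"rz":0},
])

```text
time: 22.45
tool_pos: [519.0, 39.8, 141.3]
tcp_rot: [3.141, 0.0, 1.754]
contact_force: [0.7, 0.2, -0.5]
grip_width: 28.7
finger_force: 30.0
```

Emit:
carry_out([
  {"tx":0,"ty":0,"tz":-1,"rx":0,"ry":0,"rz":0},
  {"tx":0,"ty":0,"tz":-1,"rx":0,"ry":0,"rz":0},
  {"tx":0,"ty":0,"tz":-1,"rx":0,"ry":0,"rz":0},
  {"tx":0,"ty":0,"tz":-1,"rx":0,"ry":0,"rz":0},
  {"tx":0,"ty":0,"tz":-1,"rx":0,"ry":0,"rz":0},
  {"tx":0,"ty":0,"tz":0,"rx":0,"ry":0,"rz":0},
  {"tx":0,"ty":0,"tz":0,"rx":0,"ry":0,"rz":0},
])

```text
time: 23.15
tool_pos: [518.8, 39.8, 136.2]
tcp_rot: [3.142, 0.0, 1.754]
contact_force: [-0.2, -0.5, -0.3]
grip_width: 28.5
finger_force: 30.0
```

Emit:
carry_out([
  {"tx":0,"ty":0,"tz":-2,"rx":0,"ry":0,"rz":0},
  {"tx":0,"ty":0,"tz":-2,"rx":0,"ry":0,"rz":0},
  {"tx":0,"ty":0,"tz":-2,"rx":0,"ry":0,"rz":0},
  {"tx":0,"ty":0,"tz":0,"rx":0,"ry":0,"rz":0},
  {"tx":0,"ty":0,"tz":0,"rx":0,"ry":0,"rz":0},
])

```text
time: 23.65
tool_pos: [518.8, 39.8, 130.1]
tcp_rot: [-3.142, -0.0, 1.754]
contact_force: [-1.1, 0.5, 0.1]
grip_width: 28.4
finger_force: 30.0
```

```bash
python3 -c "
from plant import bot
o=bot.get_obs();print(o['contact_force'],o['moment'])"
```

```text
[-1.05183418  0.47980822  0.11044686] [-0.08487889  0.09946716  0.02352179]
```

Inside the pocket, no force. Lower to near the floor.

Emit:
carry_out([
  {"tx":0,"ty":0,"tz":-4,"rx":0,"ry":0,"rz":0},
  {"tx":0,"ty":0,"tz":-4,"rx":0,"ry":0,"rz":0},
  {"tx":0,"ty":0,"tz":-4,"rx":0,"ry":0,"rz":0},
  {"tx":0,"ty":0,"tz":-3,"rx":0,"ry":0,"rz":0},
  {"tx":0,"ty":0,"tz":-2,"rx":0,"ry":0,"rz":0},
  {"tx":0,"ty":0,"tz":0,"rx":0,"ry":0,"rz":0},
  {"tx":0,"ty":0,"tz":0,"rx":0,"ry":0,"rz":0},
])

```text
time: 24.35
tool_pos: [518.9, 39.8, 113.3]
tcp_rot: [3.141, 0.0, 1.754]
contact_force: [-0.0, -0.7, -0.1]
grip_width: 28.6
finger_force: 30.0
```

Emit:
carry_out([
  {"tx":0,"ty":0,"tz":-1,"rx":0,"ry":0,"rz":0},
  {"tx":0,"ty":0,"tz":-1,"rx":0,"ry":0,"rz":0},
  {"tx":0,"ty":0,"tz":-0.6,"rx":0,"ry":0,"rz":0},
  {"tx":0,"ty":0,"tz":-0.4,"rx":0,"ry":0,"rz":0},
  {"tx":0,"ty":0,"tz":0,"rx":0,"ry":0,"rz":0},
  {"tx":0,"ty":0,"tz":0,"rx":0,"ry":0,"rz":0},
])

```text
time: 24.95
tool_pos: [518.8, 39.8, 110.2]
tcp_rot: [3.142, 0.0, 1.754]
contact_force: [0.3, 0.4, 0.3]
grip_width: 28.3
finger_force: 30.0
```

Emit:
carry_out([
  {"tx":0,"ty":0,"tz":-0.5,"rx":0,"ry":0,"rz":0},
  {"tx":0,"ty":0,"tz":-0.3,"rx":0,"ry":0,"rz":0},
  {"tx":0,"ty":0,"tz":0,"rx":0,"ry":0,"rz":0},
  {"tx":0,"ty":0,"tz":0,"rx":0,"ry":0,"rz":0},
])

```text
time: 25.35
tool_pos: [518.9, 39.8, 110.1]
tcp_rot: [3.141, 0.0, 1.754]
contact_force: [-1.6, -1.2, 5.3]
grip_width: 28.3
finger_force: 30.0
```

Floor contact at the expected height. Release, rise, and clear the arm from the view.

Emit:
carry_out([
  {"tx":0,"ty":0,"tz":0.3,"rx":0,"ry":0,"rz":0},
  {"tx":0,"ty":0,"tz":0,"rx":0,"ry":0,"rz":0},
  {"tx":0,"ty":0,"tz":0,"rx":0,"ry":0,"rz":0},
  {"tx":0,"ty":0,"tz":0,"rx":0,"ry":0,"rz":0},
  {"tx":0,"ty":0,"tz":0,"rx":0,"ry":0,"rz":0},
  {"tx":0,"ty":0,"tz":0,"rx":0,"ry":0,"rz":0},
  {"tx":0,"ty":0,"tz":10,"rx":0,"ry":0,"rz":0},
  {"tx":0,"ty":0,"tz":25,"rx":0,"ry":0,"rz":0},
  {"tx":0,"ty":0,"tz":40,"rx":0,"ry":0,"rz":0},
  {"tx":0,"ty":0,"tz":40,"rx":0,"ry":0,"rz":0},
], gripper=0)

```text
time: 26.35
tool_pos: [518.4, 39.9, 226.5]
tcp_rot: [-3.141, -0.0, 1.754]
contact_force: [0.4, 0.6, 0.5]
grip_width: 91.7
finger_force: 0.0
```

Emit:
carry_out([
  {"tx":-10,"ty":25,"tz":0,"rx":0,"ry":0,"rz":0},
  {"tx":-20,"ty":40,"tz":0,"rx":0,"ry":0,"rz":0},
  {"tx":-25,"ty":40,"tz":0,"rx":0,"ry":0,"rz":0},
  {"tx":-25,"ty":40,"tz":0,"rx":0,"ry":0,"rz":0},
  {"tx":-25,"ty":40,"tz":0,"rx":0,"ry":0,"rz":0},
  {"tx":-25,"ty":40,"tz":0,"rx":0,"ry":0,"rz":0},
  {"tx":-25,"ty":40,"tz":0,"rx":0,"ry":0,"rz":0},
  {"tx":-20,"ty":40,"tz":0,"rx":0,"ry":0,"rz":0},
  {"tx":-15,"ty":25,"tz":0,"rx":0,"ry":0,"rz":0},
  {"tx":-15,"ty":20,"tz":0,"rx":0,"ry":0,"rz":0},
  {"tx":0,"ty":0,"tz":0,"rx":0,"ry":0,"rz":0},
  {"tx":0,"ty":0,"tz":0,"rx":0,"ry":0,"rz":0},
])

```text
time: 27.55
tool_pos: [313.6, 389.9, 225.2]
tcp_rot: [3.141, 0.0, 1.755]
contact_force: [-0.4, -0.1, -0.4]
grip_width: 92.1
finger_force: 0.0
```

```bash
python3 - <<'E'
from h import *
s=bot.capture("side")[:,:,::-1];t=bot.capture("top")[:,:,::-1]
f=lambda i:cv2.resize(i,None,fx=4,fy=4,interpolation=cv2.INTER_CUBIC)
cv2.imwrite("pics/g6.png",np.clip(np.vstack([np.hstack([f(s[165:255,230:330]),f(t[175:265,220:320])]),cv2.resize(np.hstack([s[100:300,56:456],t[100:300,56:456]]),(800,200))])*1.4,0,255).astype(np.uint8))
for n,im,box in(("side",s,(225,165,335,250)),("top",t,(225,180,315,255))):
    im=im.astype(int);mk=cv2.morphologyEx(((im[:,:,0]-im[:,:,2])>20).astype(np.uint8),cv2.MORPH_CLOSE,np.ones((3,3)));P=cast(n,big(mk,box),76)[:,:2].astype(np.float32);q=cv2.minAreaRect(cv2.convexHull(P));print(n,np.round(q[0],1),np.round(q[1],1),q[2])
for z in(150,104):
  print([proj(n,np.array([518.9,39.8,z])).round(1) for n in CM])
E
```

```text
side [525.2 -18.1] [116.1 172.4] 10.581009864807129
top [527.6 -20.1] [111.5 170.8] 10.81901741027832
[array([260.2, 205.4]), array([249.2, 221.4])]
[array([260.4, 212.5]), array([249.3, 221.2])]
```

View pics/g6.png

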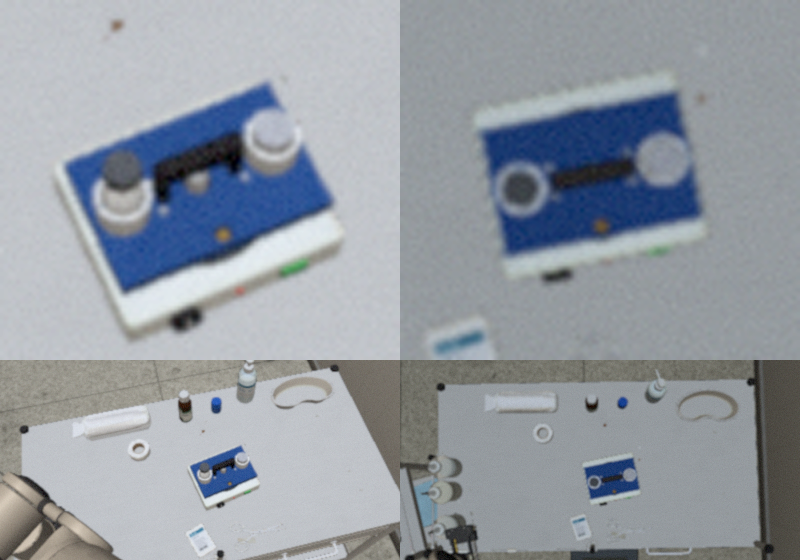

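Final view: the vial stands upright in the pocket (side crop (122,170), centred in the ring in the top crop (521,187)). The carrier is flat with the pin showing in its hole, and the bystanders are untouched. Handing in.

```bash
python3 -c "
from plant import bot
print(bot.close_job())"
```

```text
the job is handed in; nothing more can be done
None
```

The carrier is seated flat on the drive disc over the shaft and pin, the vial stands upright at the bottom of its pocket, the bottle, jar and tape roll were left alone, and the job was handed in at about 28 s (no verdict came back).

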